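# Put the small reagent bottle away in the push-to-open bench cooler

## Robot

A 6-joint arm with a two-finger parallel gripper is mounted at the origin on a cart in front of the work surface, level with it; the furniture and walls round the work are solid. World frame = base frame: x ahead of the robot, y to its left, z up, the work surface at z = 0. Lengths are in m, angles in rad, forces in N, time in s.
With the tool pointing down it reaches from about 0.375 to 0.975 m from the base axis. Payload 3.8 kg.
Tool frame: the origin (TCP) lies midway between the tips of the shut fingers; the grasp point (between the pads) lies 19 mm behind it; z points along the fingers, y is the direction in which the jaws open and shut (so a half turn about z gives the same grasp; the last joint's range is limited). The gripper opens to 85 mm and grips with 20 to 120 N. Pads are 22 mm wide; open, the fingers measure 114 mm over their backs; the gripper's body (76 mm by 85 mm) begins 54 mm behind the grasp point. The pads swing forward as they close: fully open they stand 13 mm farther back than shut.
Start: joints at [-1.267, 0.264, 1.604, -0, 1.274, -0.037], TCP at [0.226, -0.636, 0.231] pointing down, gripper open.
Joint ranges: [-2.63, 2.63], [-0.94, 2.18], [0.31, 2.57], [-1.31, 4.45], [0, 2.66], [-2.55, 2.55]. Speed limits (rad/s): [2.57, 2.57, 3.14, 3.14, 3.14, 3.14].

## Interface

Orientations are given as a rotation vector (axis times angle).
In Python, from workcell import bot gives the robot as it stands.
- The arm moves only by the tool arm_command, never from a script. Its argument "targets" is text: rows parted by semicolons, each of 7 numbers parted by spaces: the shift along the tool's x, y, z in mm, then the turn, a rotation vector about the tool's x, y, z in degrees, then the opening, from 0 (shut) to 1 (fully open). A call has 1 to 10 rows; each row is the pose to reach, as a shift and turn from the pose commanded when the call began, along the tool's axes at that moment; what a row does not reach only later rows make up. A row lasts 1/12 s, in which the tool goes at most 41.7 mm and 7.16 degrees, less where a joint would pass 70% of its speed; a pose out of reach is approached as far as the arm can. A call with a gripper value outside its range is refused whole. The fingers move at their own pace and stop on an object; "newtons" is the grip in N (left out, the last holds). Time passes only in rows, so rows that repeat a pose let the fingers close. It gives the time, the measured TCP pose, the force and the opening at its end, in the units of the state.
- bot.read_state(): the state, without advancing time (a new reading comes with each control period).
- bot.read_camera(name): name is "scene" or "top"; returns (picture, depth): 384x512x3 uint8, blue, green, red; 384x512 float32, m along the optical axis (not along the pixel's ray), 0 where there is no reading.
- bot.camera_params(name): a dict with "fov_y" (degrees; the focal length in pixels is half the picture's height over the tangent of half this angle, whatever the lens; pixels are square), "cx", "cy" (the principal point, pixels), "k1" (the pictures are not rectified: a ray, as slopes to the right and down, at radius r is drawn at 1 + k1 r^2 times it, then the intrinsics apply), "xyz" and "rotation" of the camera in the world. Camera axes: x right, y up, looking along -z (the intrinsics and any distortion apply to the point x, -y, -z); pixel columns grow to the right and rows downward; lengths in m; the calibration is good to about 2 mm. A picture is of the moment at which its call begins. camera_params takes no time and is no camera call.
- bot.finish_job(): hands the job in, once; it reports no verdict.
The state is a dict: "time": time; "q": joint angles; "joint_vel": joint speeds; "joint_torque": joint torques, N m; "tool_pos": TCP position; "tcp_rot": TCP orientation; "wrist_force": force on the tool from outside, world axes, zero at the start; "torque": the same for the moment, N m; "width": opening from 0.0 (shut) to 1.0 (fully open).
Only numpy, scipy, OpenCV 4.12 (cv2) and the standard library are available. Lean on these libraries where they do the work, as an engineer would, in place of code of your own. Each camera call takes 0.05 s, during which the arm holds its last target.

## Task

Put the smaller of the two screw-cap bottles that stand in front, left of the bench cooler, away in the cooler. Its door has no handle: push it in at the thumb mark and let go so that the spring catch pops it ajar, swing it wide open, stand the bottle upright in the rack on the inside of the door, then swing the door shut and push it home until the catch holds it closed. Never tip the bottle over, and do not disturb the tall bottle, the beaker or the roll of tape.

Things in the scene. Friction and masses are not known exactly. Their poses are not given: they have to be found in the camera images.
- cooler: grey bench cooler, 200 deep (x) x 240 wide (y) x 210 mm high, fixed; origin at the centre of its underside; its own -x points out of its front, which faces the robot turned a little. Its flush white door covers the front above a 30 mm plinth; a roof closes it above, so things go in only on the door.
- door (a joint): door angle, rad: 0 latched shut, grows as it swings out, wide open from 1.2, stop at 1.75; pushed in, it stops at -0.042. Latched, pushed in past -0.020 (about 6 N) and let go, it pops ajar to about 0.34; beyond that it stays where left and moves with 1 to 3 N. To shut: swing in, push past -0.032 (about 6 N; best to the stop), let go: it returns to 0 and stays; pushed less it springs ajar.
- door_hinge (a point): point on the upright hinge axis, at the door's right end seen from the robot, 208 mm above the bench like the door's top edge. Axes turn with the door: +y along the door to its free edge, -x out of its outer face, z up. Door 24 mm thick (x = -12 to +12 mm), from y = -2 to +234 mm and 34 to 208 mm above the bench. Shut, the cooler's front is 8 mm behind its inner face.
- door_thumb_mark (a point): centre of the round grey thumb mark, 24 mm across, on the door's outer face near the free edge: 198 mm from the hinge axis, 172 mm above the bench, 36 mm below the door's top. The place to push; 4 mm in opens the catch, 6 to 8 mm in latches it. Axes as at door_hinge (-x out of the outer face).
- door_edge_top (a point): top of the free edge, half way through its thickness, 234 mm from the hinge axis, 208 mm above the bench. With the door ajar the gap behind this edge is some 75 mm wide and free for a finger from above, down to 140 mm above the bench (rack and catch lie lower). Axes as at door_hinge.
- rack (a point): middle of the floor of the white rack on the door's inner side, 78 mm above the bench, 30 mm from the door's inner face, 109 mm from the hinge along the door. Axes as at door_hinge. Inside 60 mm deep (x), 156 mm long (y); end and front walls 26 mm high. The bottle may stand anywhere along it. The door's top is 130 mm above this floor, so grip the cap with the fingers closing along the door.
- small_bottle: the bottle to put away: blue, 50 mm in diameter and 105 mm high, with a ribbed white screw cap (32 mm in diameter, from 87 to 105 mm up); about 0.16 kg; stands on the bench in front, left of the cooler; origin at the centre of its underside, z up.
- tall_bottle: bystander: the other bottle in front, left of the cooler: amber with a black cap, 66 mm in diameter and 150 mm high, too thick for the rack; origin at the centre of its underside. The two bottles may have changed places.
- beaker: bystander: clear glass beaker, 72 mm in diameter, 92 mm high; origin at the centre of its underside.
- roll: bystander: roll of label tape lying flat, 55 mm in diameter, 18 mm high; origin at the centre of its underside.
Mind the look-alikes: they are no part of the job. What is shaped like the small_bottle but pink or purple is not meant.

How it is judged:
By the outcome, as a careful person would: the job done as asked, in the order asked, and still so for the second after the job is handed in, with the robot touching nothing.
It also fails if it takes over 72 s, if anything falls off the work surface, if the arm or the gripper's body presses on something with over 40 N, if the wrist force passes 120 N, or if a joint passes its speed limit or range.

## Working session

There is one attempt and no reset: what is moved stays moved. The work goes in short steps, Python scripts to look and compute and a tool call to move; the robot and the scene stay as the last step left them, time stands still between calls to the robot, and variables do not carry over. Pictures are saved under pics/ and viewed, and the job is handed in when it is done.

Besides the shell and the picture viewer there is one more tool, called after ">>>" as name(argument=value, ...) on one line, values as JSON. arm_command: Moves the arm, as the interface text tells. Its arguments: {"type":"object","properties":{"targets":{"type":"string"},"newtons":{"type":"number"}},"required":["targets"]}

```bash
ls; mkdir -p pics; cat > h.py <<'E'
import numpy as np, cv2
from workcell import bot
from scipy.spatial.transform import Rotation as R
def rotm(p):
    r=np.array(p["rotation"],float)
    return r if r.shape==(3,3) else R.from_rotvec(r).as_matrix() if r.size==3 else R.from_quat(r).as_matrix()
def K(p):
    f=192/np.tan(np.radians(p["fov_y"])/2)
    return f,p["cx"],p["cy"]
def px2w(p,u,v,d):
    f,cx,cy=K(p); u=np.asarray(u,float);v=np.asarray(v,float);d=np.asarray(d,float)
    a=(u-cx)/f;b=(v-cy)/f;x,y=a.copy(),b.copy()
    for _ in range(20):
        s=1+p["k1"]*(x*x+y*y);x=a/s;y=b/s
    P=np.stack([x*d,-y*d,-d],-1)
    return P@rotm(p).T+np.array(p["xyz"])
def w2px(p,X):
    f,cx,cy=K(p)
    c=(np.asarray(X,float)-np.array(p["xyz"]))@rotm(p)
    x=c[...,0]/-c[...,2];y=-c[...,1]/-c[...,2]
    s=1+p["k1"]*(x*x+y*y)
    return np.stack([cx+f*x*s,cy+f*y*s],-1)
def grab(tag):
    o={}
    for n in("scene","top"):
        im,d=bot.read_camera(n);np.savez(f"pics/{n}_{tag}.npz",im=im,d=d);cv2.imwrite(f"pics/{n}_{tag}.png",im);o[n]=(im,d)
    return o
E
python3 - <<'E'
from h import *
for n in("scene","top"):print(n,bot.camera_params(n))
print(bot.read_state());grab("a")
E
```

```text
pics
scene {'fov_y': 55.1364004076449, 'cx': 253.11039009412386, 'cy': 192.15952756658706, 'k1': -0.05561286928616106, 'xyz': array([-0.0232773 ,  0.53970387,  1.02169918]), 'rotation': array([ 0.40941905, -0.83841917, -2.14173348])}
top {'fov_y': 43.56988657209745, 'cx': 262.682245772715, 'cy': 197.28277102946637, 'k1': 0.04493061764068548, 'xyz': array([0.42608992, 0.02891294, 1.65148669]), 'rotation': array([ 0.10357049, -0.08233212, -1.58684891])}
{'time': 0.0, 'q': array([-1.26690853e+00,  2.64767080e-01,  1.60534092e+00, -1.63934831e-05,
        1.27365309e+00, -3.68995173e-02]), 'joint_vel': array([-0.00055859,  0.00047051, -0.00059472,  0.00033966,  0.00128202,
        0.00031847]), 'joint_torque': array([-7.10988224e-04, -5.15114594e+01, -3.67310643e+01, -7.19151126e-05,
        1.32487767e-02, -1.24651146e-05]), 'tool_pos': array([ 0.22538913, -0.63551777,  0.22997046]), 'tcp_rot': array([-3.09397910e+00, -5.32364237e-01,  4.77424983e-04]), 'wrist_force': array([-0.2038014 ,  0.99243526, -0.31506764]), 'torque': array([0.01421217, 0.01418569, 0.00448326]), 'width': 0.9994056296062007}
```

View pics/scene_a.png

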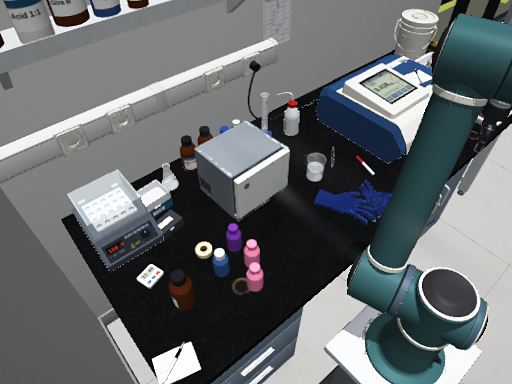

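View pics/top_a.png

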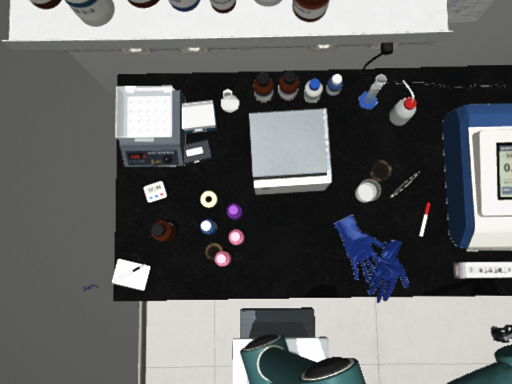

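```bash
python3 - <<'E'
from h import *
for n,(x0,y0,x1,y1) in dict(scene=(150,110,340,310),top=(140,90,400,280)).items():
    im=np.load(f"pics/{n}_a.npz")["im"][y0:y1,x0:x1]
    s=min(800/(x1-x0),600/(y1-y0)); cv2.imwrite(f"pics/{n}_a_crop.png",cv2.resize(im,None,fx=s,fy=s,interpolation=cv2.INTER_CUBIC)); print(n,s)
p=bot.camera_params("top")
d=np.load("pics/top_a.npz")["d"]
v,u=np.mgrid[0:384,0:512]
W=px2w(p,u,v,d); 
z=W[...,2]
m=(z>0.19)&(z<0.23)&(u>235)&(u<345)&(v>95)&(v<205)
print("cooler",m.sum(),np.median(z[m]))
pts=np.c_[u[m],v[m]].astype(np.float32)
rect=cv2.minAreaRect(W[m][:,:2].astype(np.float32));print(rect,cv2.boxPoints(rect))
m2=(z>0.13)&(z<0.16)&(u<200)&(u>150)&(v>215)&(v<245);print("tall",m2.sum(),W[m2].mean(0))
for n,(uu,vv) in dict(blue=(208,227),purple=(234,211),pink1=(236,237),pink2=(222,258)).items():
    k=(abs(u-uu)<10)&(abs(v-vv)<10)&(z>0.095)&(z<0.115);print(n,k.sum(),W[k].mean(0),W[k].std(0))
E
```

```text
scene 3.0
top 3.076923076923077
cooler 5861 0.21028993313814737
((0.7487785220146179, -0.03789418190717697), (0.23407700657844543, 0.23995085060596466), 2.3717994689941406) [[ 0.6268752   0.07713495]
 [ 0.63680536 -0.16261032]
 [ 0.8706818  -0.15292332]
 [ 0.8607517   0.08682196]]
tall 139 [0.50819544 0.37751861 0.14924568]
blue 81 [0.52173803 0.23381388 0.10543656] [0.00811435 0.008159   0.00352291]
purple 74 [0.56977247 0.14490997 0.1051579 ] [0.00804736 0.00774248 0.00422702]
pink1 77 [0.4844502  0.1399028  0.10492939] [0.00799998 0.00797641 0.00355884]
pink2 79 [0.41547953 0.18560836 0.10486766] [0.00806899 0.00823326 0.00351382]
```

```bash
python3 - <<'E'
from h import *
p=bot.camera_params("scene")
d=np.load("pics/scene_a.npz")["d"]
v,u=np.mgrid[0:384,0:512]
W=px2w(p,u,v,d);z=W[...,2]
k=(z>0.19)&(z<0.23)&(u>190)&(u<300)&(v>115)&(v<200)
print(k.sum(),np.median(z[k]));rect=cv2.minAreaRect(W[k][:,:2].astype(np.float32));print(rect,cv2.boxPoints(rect))
for n,(uu,vv) in dict(blue=(219,253),purple=(233,229),pink1=(251,244),pink2=(255,268)).items():
    k=(abs(u-uu)<10)&(abs(v-vv)<10)&(z>0.098)&(z<0.115);print(n,k.sum(),W[k].mean(0),W[k].std(0))
# door face
k=(u>240)&(u<285)&(v>160)&(v<205)&(z>0.05)&(z<0.2)
c=W[k];
f=np.linalg.svd(c-c.mean(0),full_matrices=False)[2][2];print("door plane",f,c.mean(0),((c-c.mean(0))@f).std())
E
```

```text
3488 0.2093589280892697
((0.7475420236587524, -0.040314435958862305), (0.23836097121238708, 0.24461011588573456), 2.7445600032806396) [[ 0.62264186  0.07614357]
 [ 0.63435465 -0.16818595]
 [ 0.8724422  -0.15677243]
 [ 0.8607294   0.08755708]]
blue 83 [0.51960971 0.23346441 0.10348474] [0.00810309 0.00816426 0.00204384]
purple 76 [0.56814667 0.1446572  0.10361304] [0.00862137 0.00834917 0.0022207 ]
pink1 77 [0.48277236 0.13972446 0.10382335] [0.00801028 0.0081526  0.0020568 ]
pink2 84 [0.41353878 0.18459819 0.10472854] [0.00800084 0.00796122 0.00229854]
door plane [-0.99907917 -0.04286318  0.00188453] [ 0.63208035 -0.03705932  0.13036276] 0.001211848986256743
```

View pics/scene_a_crop.png

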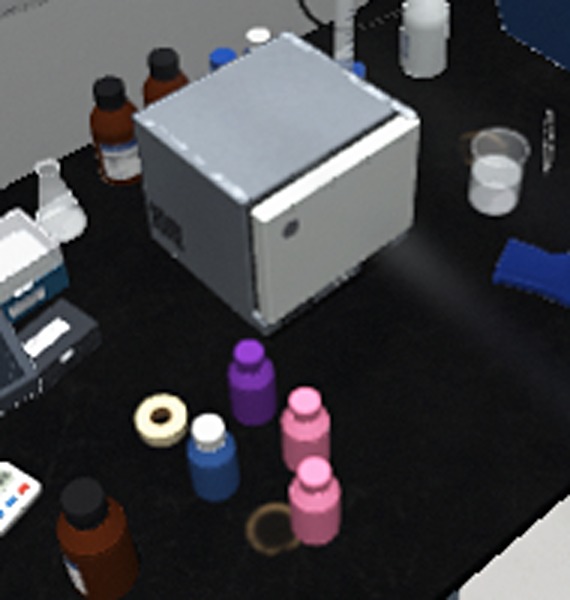

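View pics/top_a_crop.png

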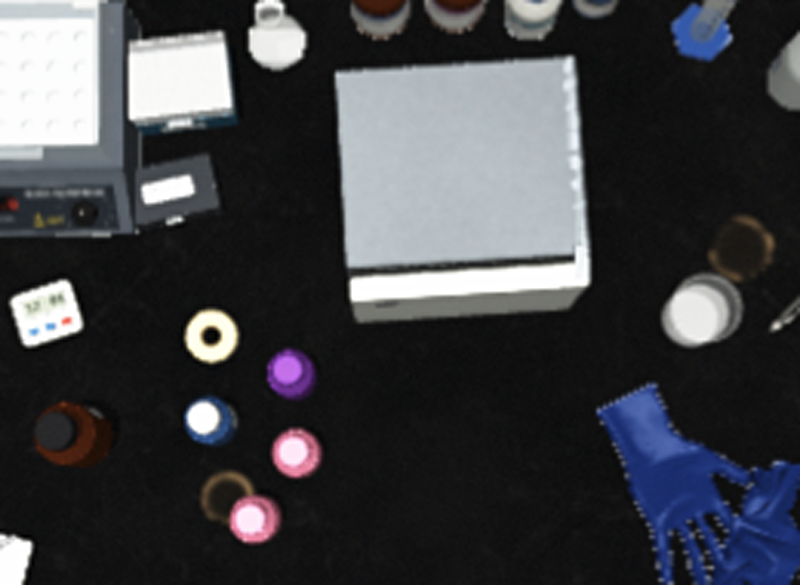

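```bash
cat >> h.py <<'E'
def plane_px(p,u,v,z):
    a=px2w(p,u,v,1.0);c=np.array(p["xyz"]);r=a-c
    return c+r*((z-c[2])/r[...,2])[...,None] if r.ndim>1 else c+r*((z-c[2])/r[2])
YAW0=0.043
def go(x,y,z,yaw_deg,s=None):
    s=s or bot.read_state();Rt=R.from_rotvec(s["tcp_rot"]).as_matrix()
    T=R.from_euler("z",yaw_deg,degrees=True).as_matrix()@np.diag([1,-1,-1.])
    print("shift mm",np.round(Rt.T@(np.array([x,y,z])-s["tool_pos"])*1000,1),"turn",np.round(np.degrees(R.from_matrix(Rt.T@T).as_rotvec()),1))
def st():
    s=bot.read_state();Rt=R.from_rotvec(s["tcp_rot"]).as_matrix()
    print("t",round(s["time"],2),"pos",np.round(s["tool_pos"],4),"yaw",round(float(np.degrees(np.arctan2(Rt[1,0],Rt[0,0]))),1),"tilt",round(float(np.degrees(np.arccos(-Rt[2,2]))),2),"F",np.round(s["wrist_force"],1),"w",round(s["width"],3),"q",np.round(s["q"],2));return s
def door(o):
    # white door top strip in top view near z .208 outside cooler roof -> points
    p=bot.camera_params("top");im,d=o["top"];v,u=np.mgrid[0:384,0:512]
    W=px2w(p,u,v,d);z=W[...,2];br=im.min(-1)
    return W,z,br,u,v
E
python3 - <<'E'
from h import *
import cv2
p=bot.camera_params("top");ps=bot.camera_params("scene")
im=np.load("pics/top_a.npz")["im"];ims=np.load("pics/scene_a.npz")["im"]
d=np.load("pics/top_a.npz")["d"];ds=np.load("pics/scene_a.npz")["d"]
# white door top in top view
v,u=np.mgrid[0:384,0:512];W=px2w(p,u,v,d)
k=(im.min(-1)>200)&(u>245)&(u<340)&(v>165)&(v<200)
c=W[k];rect=cv2.minAreaRect(c[:,:2].astype(np.float32));print(k.sum(),rect,cv2.boxPoints(rect),np.median(c[:,2]))
# thumb mark in scene
sub=ims[150:215,230:300].astype(int).min(-1);dd=ds[178:196,238:256];g=ims[178:196,238:256].min(-1)
print(g)
for uu,vv in [(246.7,186)]:
    print(px2w(ps,uu,vv,ds[int(round(vv)),int(round(uu))]))
Ws=px2w(ps,u,v,ds);z=W[...,2]
# roll, beaker
k=(z>0.008)&(z<0.03)&(abs(u-209)<12)&(abs(v-199)<12);print("roll",k.sum(),W[k].mean(0))
k=(z>0.07)&(z<0.11)&(abs(u-368)<20)&(abs(v-190)<20);print("beaker",k.sum(),W[k].mean(0),np.percentile(W[k],[2,98],axis=0))
k=(u>335)&(u<410)&(v>215)&(v<300);print("gloves max z",np.percentile(z[k],99.5))
E
```

```text
591 ((0.5570288300514221, -0.05985555052757263), (0.2277156561613083, 0.2354341447353363), 9.831901550292969) [[ 0.4247421   0.03669047]
 [ 0.46494436 -0.19528587]
 [ 0.68931556 -0.15640157]
 [ 0.6491133   0.07557477]] 0.20897682794943262
[[255 254 252 252 252 253 253 251 225 131 133 131 131 134 133 134 135 134]
 [253 252 252 252 253 252 242 214 151 117 129 134 134 135 134 133 135 134]
 [252 252 253 253 249 234 172 127 122 121 127 134 135 133 134 134 135 135]
 [253 253 252 241 209 149 122 128 126 135 135 135 135 134 135 135 134 135]
 [254 249 229 167 129 130 134 135 138 134 125 130 135 135 135 135 135 134]
 [240 204 137 123 132 135 136 133 123 108  86 112 137 135 135 134 135 135]
 [146 129 130 133 135 134 135 115  73  54  53  94 139 134 136 134 135 134]
 [136 135 134 134 135 135 124  87  56  57  59  97 138 135 134 135 133 132]
 [140 135 135 134 135 133 107  61  58  58  71 111 137 134 133 133 134 133]
 [140 135 134 135 136 127  91  55  57  61  96 130 136 134 132 134 133 132]
 [139 134 135 134 137 127  94  65  77  99 123 135 134 135 133 134 134 134]
 [139 137 135 134 135 137 124 103 123 138 136 134 133 133 133 133 133 132]
 [137 136 134 134 134 135 135 136 137 135 133 133 132 133 134 133 133 133]
 [137 136 135 134 134 134 135 134 133 133 132 134 132 133 134 133 132 133]
 [136 137 135 134 135 135 135 134 134 134 134 133 133 134 133 133 132 132]
 [135 137 134 134 133 134 133 132 134 133 134 133 133 132 133 132 132 133]
 [135 138 134 133 132 133 133 132 133 132 132 133 132 132 133 133 133 133]
 [135 137 134 133 134 136 133 133 131 133 132 133 133 132 132 132 133 133]]
[0.62881206 0.03677343 0.17200087]
roll 191 [0.61769108 0.23572397 0.01782794]
beaker 125 [ 0.63161445 -0.30362527  0.08763259] [[ 0.59558329 -0.33130021  0.0712139 ]
 [ 0.66258129 -0.26276934  0.09804007]]
gloves max z 0.06218348070464943
```

```bash
python3 - <<'E'
from h import *
go(0.583,0.035,0.20,2.5)
E
```

```text
shift mm [ 561.1 -512.4   31.2] turn [-0.1  0.  17. ]
```

>>> arm_command(targets="280 -256 0 0 0 8 0;280 -256 0 0 0 8 0;280 -256 0 0 0 8 0;280 -256 0 0 0 8 0;280 -256 0 0 0 8 0;280 -256 0 0 0 8 0;280 -256 0 0 0 8 0;280 -256 0 0 0 8 0;280 -256 0 0 0 8 0;280 -256 0 0 0 8 0", newtons=40)

```text
time: 0.93
tool_pos: [0.4059, -0.2956, 0.2308]
tcp_rot: [-3.122, -0.322, -0.002]
wrist_force: [-0.1, -0.3, 0.8]
width: -0.002
```

```bash
python3 - <<'E'
from h import *
st();go(0.583,0.035,0.20,2.5)
E
```

```text
t 0.93 pos [ 0.4059 -0.2956  0.2308] yaw 11.8 tilt 0.21 F [-0.1 -0.3  0.8] w -0.002 q [-0.68 -0.07  1.96  0.    1.24  0.68]
shift mm [ 240.9 -287.3   32.1] turn [-0.2 -0.1  9.3]
```

>>> arm_command(targets="240 -287 32 0 0 9 0;240 -287 32 0 0 9 0;240 -287 32 0 0 9 0;240 -287 32 0 0 9 0;240 -287 32 0 0 9 0;240 -287 32 0 0 9 0;240 -287 32 0 0 9 0;240 -287 32 0 0 9 0;240 -287 32 0 0 9 0;240 -287 32 0 0 9 0")

```text
time: 1.77
tool_pos: [0.5836, 0.0331, 0.1982]
tcp_rot: [-3.138, -0.076, -0.0]
wrist_force: [0.2, -0.5, 0.3]
width: -0.004
```

```bash
python3 - <<'E'
from h import *
st();go(0.583,0.035,0.160,2.5);grab("b")
E
```

```text
t 1.77 pos [0.5836 0.0331 0.1982] yaw 2.8 tilt 0.15 F [ 0.2 -0.5  0.3] w -0.004 q [0.01 0.12 1.84 0.   1.18 1.53]
shift mm [-0.5 -1.8 38.2] turn [-0.2 -0.   0.3]
```

View pics/scene_b.png

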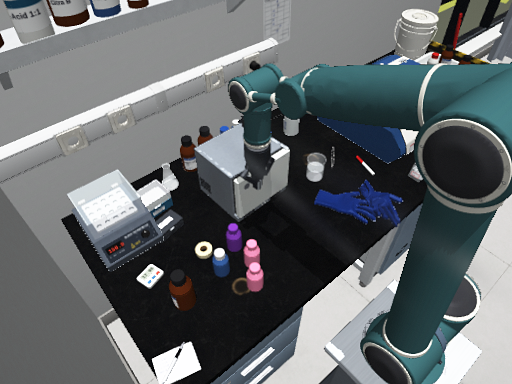

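>>> arm_command(targets="0 0 20 0 0 0 0;0 0 38 0 0 0 0;0 0 38 0 0 0 0;12 0 38 0 0 0 0;24 0 38 0 0 0 0;28 0 38 0 0 0 0;32 0 38 0 0 0 0;32 0 38 0 0 0 0")

```text
time: 2.53
tool_pos: [0.6141, 0.0283, 0.1619]
tcp_rot: [3.141, 0.068, 0.001]
wrist_force: [-0.2, -0.2, 0.5]
width: 0.0
```

```bash
python3 - <<'E'
from h import *
st()
E
```

```text
t 2.53 pos [0.6141 0.0283 0.1619] yaw 2.5 tilt 0.04 F [-0.2 -0.2  0.5] w 0.0 q [ 0.01  0.2   1.81 -0.    1.13  1.53]
```

>>> arm_command(targets="2 0 0 0 0 0 0;4 0 0 0 0 0 0;6 0 0 0 0 0 0;6 0 0 0 0 0 0")

```text
time: 2.87
tool_pos: [0.6187, 0.0294, 0.1611]
tcp_rot: [3.141, 0.069, -0.004]
wrist_force: [-3.8, -1.0, 1.1]
width: -0.001
```

```bash
python3 - <<'E'
from h import *
st()
E
```

```text
t 2.87 pos [0.6187 0.0294 0.1611] yaw 2.5 tilt 0.14 F [-3.8 -1.   1.1] w -0.001 q [ 0.01  0.21  1.8  -0.    1.13  1.53]
```

>>> arm_command(targets="2 0 0 0 0 0 0;4 0 0 0 0 0 0;4 0 0 0 0 0 0")

```text
time: 3.12
tool_pos: [0.6222, 0.0298, 0.161]
tcp_rot: [-3.141, -0.069, 0.005]
wrist_force: [-5.7, -0.7, 2.3]
width: 0.0
```

```bash
python3 - <<'E'
from h import *
st()
E
```

```text
t 3.12 pos [0.6222 0.0298 0.161 ] yaw 2.5 tilt 0.19 F [-5.7 -0.7  2.3] w 0.0 q [0.01 0.22 1.79 0.   1.13 1.53]
```

>>> arm_command(targets="1.5 0 0 0 0 0 0;3 0 0 0 0 0 0;3 0 0 0 0 0 0")

```text
time: 3.37
tool_pos: [0.6252, 0.0301, 0.1608]
tcp_rot: [-3.141, -0.07, 0.005]
wrist_force: [-5.7, -0.0, 1.9]
width: -0.001
```

```bash
python3 - <<'E'
from h import *
st()
E
```

```text
t 3.37 pos [0.6252 0.0301 0.1608] yaw 2.5 tilt 0.19 F [-5.7 -0.   1.9] w -0.001 q [0.01 0.23 1.78 0.   1.13 1.53]
```

>>> arm_command(targets="-40 0 0 0 0 0 0;-80 0 0 0 0 0 0;-115 0 0 0 0 0 0;-115 0 0 0 0 0 0;-115 0 -30 0 0 0 0;-115 0 -60 0 0 0 0;-115 0 -60 0 0 0 0;-115 0 -60 0 0 0 0")

```text
time: 4.03
tool_pos: [0.5141, 0.0249, 0.2243]
tcp_rot: [3.141, 0.07, 0.011]
wrist_force: [0.0, -0.7, -0.6]
width: 0.004
```

```bash
python3 - <<'E'
from h import *
st();grab("c")
im=np.load("pics/top_c.npz")["im"][120:280,200:390];cv2.imwrite("pics/top_c_crop.png",cv2.resize(im,None,fx=3.5,fy=3.5,interpolation=cv2.INTER_CUBIC))
E
```

```text
t 4.03 pos [0.5141 0.0249 0.2243] yaw 2.5 tilt 0.39 F [ 0.  -0.7 -0.6] w 0.004 q [-0.   -0.04  1.95  0.    1.22  1.53]
```

View pics/top_c_crop.png

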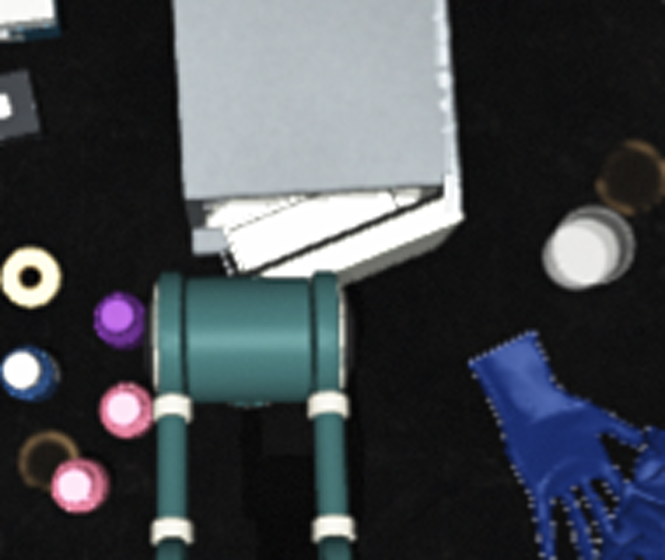

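View pics/scene_c.png

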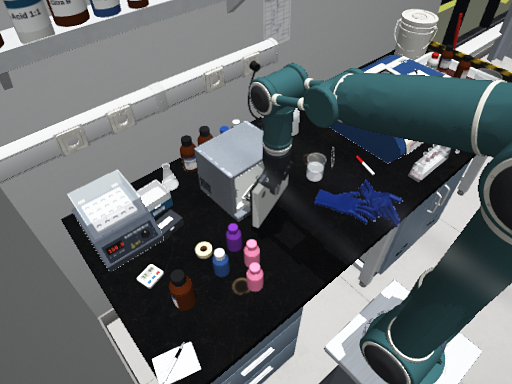

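```bash
cat >> h.py <<'E'
xh0=np.array([np.cos(YAW0),np.sin(YAW0)]);yh0=np.array([-np.sin(YAW0),np.cos(YAW0)])
H=np.array([0.6495,-0.1603])
def doorpt(th,x,y):
    a=YAW0+th
    return H+x*np.array([np.cos(a),np.sin(a)])+y*np.array([-np.sin(a),np.cos(a)])
def door_angle(o,show=True):
    p=bot.camera_params("top");im,d=o["top"];v,u=np.mgrid[0:384,0:512]
    W=px2w(p,u,v,d);k=(W[...,2]>0.203)&(W[...,2]<0.214)&(im.min(-1)>185)
    c=W[k][:,:2]-H; r=np.hypot(c[:,0],c[:,1]); a=np.arctan2(-(c@xh0),c@yh0)
    m=(r<0.245)&(r>0.05)&(a>0.1)&(a<1.9)
    c=c[m];
    if len(c)<15: print("few",len(c));return None
    mu=c.mean(0);dv=np.linalg.svd(c-mu)[2][0];dv=dv*np.sign(dv@mu)
    th=np.arctan2(-(dv@xh0),dv@yh0); nx=np.array([np.cos(th+YAW0),np.sin(th+YAW0)])
    print("door pts",len(c),"theta",th,"x-offset of top centre (mm)",1000*mu@nx,"y max",1000*(c@dv).max(),"mean-angle",np.median(a[m]));return th
E
python3 - <<'E'
from h import *
o={n:(lambda f:(f["im"],f["d"]))(np.load(f"pics/{n}_c.npz")) for n in("top",)}
th=door_angle(o)
W=px2w(bot.camera_params("top"),*np.mgrid[0:384,0:512][::-1],o["top"][1])
im=o["top"][0]
for v in range(172,202,2): print(v,[f"{int(im[v,u].min())}/{int(W[v,u,2]*1000)}" for u in range(252,336,6)])
E
```

```text
door pts 238 theta 0.27619448888477277 x-offset of top centre (mm) -2.9444342423615173 y max 178.76620561185112 mean-angle 0.3010947235768887
172 ['109/210', '186/214', '185/210', '184/217', '185/206', '183/210', '181/207', '182/207', '179/214', '182/204', '173/213', '152/208', '146/212', '218/209']
174 ['98/211', '187/212', '183/209', '179/202', '175/214', '161/205', '151/208', '138/210', '128/1651', '130/204', '137/104', '189/47', '77/177', '251/214']
176 ['63/208', '146/206', '120/212', '119/203', '143/201', '165/47', '121/93', '228/74', '234/77', '234/74', '164/97', '205/46', '49/199', '249/213']
178 ['22/2', '103/139', '190/45', '233/50', '209/51', '224/108', '255/82', '255/85', '254/80', '254/80', '243/81', '69/202', '251/208', '250/209']
180 ['18/3', '69/139', '255/44', '254/48', '250/110', '255/80', '254/76', '254/83', '254/80', '255/80', '113/202', '203/209', '254/214', '255/214']
182 ['15/-3', '83/85', '254/43', '251/109', '254/70', '254/82', '254/73', '254/80', '254/84', '194/205', '157/202', '255/208', '254/208', '255/208']
184 ['18/9', '120/49', '242/43', '233/81', '254/
[... 540 characters left out ...]
 ['21/-2', '96/31', '96/132', '254/74', '255/81', '178/205', '183/207', '254/208', '254/209', '250/213', '105/159', '96/71', '15/-3', '14/-1']
194 ['19/7', '13/-1', '107/124', '255/78', '212/79', '141/206', '255/209', '254/207', '255/209', '107/174', '99/91', '16/-1', '13/-3', '15/-4']
196 ['17/3', '18/-2', '65/124', '252/72', '74/201', '255/204', '255/210', '255/207', '122/185', '108/107', '19/3', '13/3', '17/-1', '13/-2']
198 ['19/-6', '18/2', '32/2', '39/208', '249/206', '255/210', '245/211', '41/589', '103/118', '53/-2', '14/-1', '14/2', '15/0', '13/1']
200 ['23/566', '42/588', '40/586', '41/589', '35/593', '33/593', '63/560', '49/601', '58/49', '13/-3', '15/-4', '15/5', '14/1', '17/-7']
```

```bash
python3 - <<'E'
from h import *
st();P=doorpt(0.32,0.040,0.214);print(P);go(*P,0.24,20);go(*P,0.16,20)
E
```

```text
t 4.13 pos [0.5119 0.0249 0.2211] yaw 2.5 tilt 0.03 F [-0.3  0.3 -0.1] w 0.002 q [-0.   -0.04  1.96  0.    1.22  1.53]
[0.61090624 0.05395807]
shift mm [100.2 -24.7 -18.8] turn [  0.   -0.  -17.5]
shift mm [100.1 -24.7  61.2] turn [  0.   -0.  -17.5]
```

>>> arm_command(targets="0 0 -19 0 0 0 0;35 -8 -19 0 0 -6 0;70 -16 -19 0 0 -12 0;100 -25 -19 0 0 -17.5 0;100 -25 -19 0 0 -17.5 0;100 -25 -19 0 0 -17.5 0")

```text
time: 4.63
tool_pos: [0.6106, 0.0546, 0.2375]
tcp_rot: [-3.093, -0.546, 0.007]
wrist_force: [0.4, -0.2, -0.8]
width: 0.004
```

```bash
python3 - <<'E'
from h import *
st();o=grab("d");door_angle(o);P=doorpt(0.32,0.040,0.214);go(*P,0.162,20)
im=np.load("pics/scene_d.npz")["im"][120:260,180:330];cv2.imwrite("pics/scene_d_crop.png",cv2.resize(im,None,fx=4,fy=4,interpolation=cv2.INTER_CUBIC))
E
```

```text
t 4.63 pos [0.6106 0.0546 0.2375] yaw 20.0 tilt 0.25 F [ 0.4 -0.2 -0.8] w 0.004 q [ 0.05  0.15  1.73 -0.    1.27  1.27]
door pts 335 theta 0.3289527491916554 x-offset of top centre (mm) 0.9350307739166313 y max 234.16309169695472 mean-angle 0.3241466611879874
shift mm [ 1.8  0.7 76.4] turn [-0.1  0.2 -0. ]
```

View pics/scene_d_crop.png

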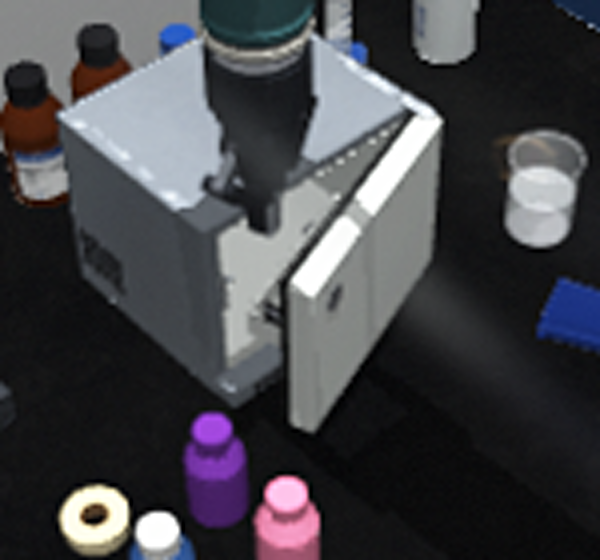

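>>> arm_command(targets="2 0 25 0 0 0 0;2 0 50 0 0 0 0;2 0 75 0 0 0 0;2 0 75 0 0 0 0;2 0 75 0 0 0 0")

```text
time: 5.15
tool_pos: [0.6099, 0.0544, 0.1636]
tcp_rot: [-3.093, -0.545, 0.007]
wrist_force: [0.6, 0.2, 0.8]
width: -0.001
```

```bash
cat >> h.py <<'E'
def rows(ths,x,y,z,w,dyaw=0,cmd=None):
    s=bot.read_state();Rt=R.from_rotvec(s["tcp_rot"]).as_matrix();out=[]
    for th in ths:
        P=np.r_[doorpt(th,x,y),z];t=Rt.T@(P-s["tool_pos"])*1000
        T=R.from_euler("z",YAW0+th+dyaw).as_matrix()@np.diag([1,-1,-1.])
        r=np.degrees(R.from_matrix(Rt.T@T).as_rotvec())
        out.append(f"{t[0]:.0f} {t[1]:.0f} {t[2]:.0f} 0 0 {r[2]:.0f} {w}")
    print(";".join(out))
E
python3 - <<'E'
from h import *
st();rows(np.linspace(0.33,0.83,10),0.021,0.214,0.162,0)
E
```

```text
t 5.15 pos [0.6099 0.0544 0.1636] yaw 20.0 tilt 0.27 F [0.6 0.2 0.8] w -0.001 q [ 0.05  0.2   1.81 -0.    1.14  1.27]
-20 1 2 0 0 -1 0;-32 0 2 0 0 -5 0;-44 0 2 0 0 -8 0;-56 1 2 0 0 -11 0;-68 3 2 0 0 -14 0;-80 5 2 0 0 -17 0;-91 8 2 0 0 -20 0;-103 11 2 0 0 -24 0;-114 15 2 0 0 -27 0;-125 20 2 0 0 -30 0
```

>>> arm_command(targets="-12 0 0 0 0 -1 0;-24 0 0 0 0 -3 0;-36 0 0 0 0 -6 0;-48 1 0 0 0 -9 0;-60 2 0 0 0 -12 0;-72 4 0 0 0 -15 0;-84 6 0 0 0 -18 0;-96 9 0 0 0 -22 0;-110 14 0 0 0 -26 0;-125 20 0 0 0 -30 0")

```text
time: 5.98
tool_pos: [0.5032, -0.0067, 0.1684]
tcp_rot: [2.843, 1.332, 0.008]
wrist_force: [1.9, 0.6, 0.6]
width: 0.003
```

```bash
python3 - <<'E'
from h import *
st();rows(np.linspace(0.86,1.36,10),0.021,0.214,0.162,0)
E
```

```text
t 5.98 pos [ 0.5032 -0.0067  0.1684] yaw 50.2 tilt 0.33 F [1.9 0.6 0.6] w 0.003 q [-0.06 -0.02  2.04  0.    1.11  0.63]
-9 -4 6 0 0 -2 0;-21 -4 6 0 0 -5 0;-33 -4 6 0 0 -8 0;-45 -3 6 0 0 -11 0;-57 -2 6 0 0 -14 0;-68 0 6 0 0 -17 0;-80 3 6 0 0 -21 0;-92 6 6 0 0 -24 0;-103 10 6 0 0 -27 0;-114 15 6 0 0 -30 0
```

>>> arm_command(targets="-11 -3 3 0 0 -2 0;-22 -4 4 0 0 -5 0;-33 -4 4 0 0 -8 0;-45 -3 4 0 0 -11 0;-57 -2 4 0 0 -14 0;-68 0 4 0 0 -17 0;-80 3 4 0 0 -21 0;-92 6 4 0 0 -24 0;-103 10 4 0 0 -27 0;-114 15 4 0 0 -30 0")

```text
time: 6.82
tool_pos: [0.4412, -0.1044, 0.1644]
tcp_rot: [2.401, 2.02, 0.005]
wrist_force: [1.0, 1.6, -1.5]
width: -0.004
```

```bash
python3 - <<'E'
from h import *
st();o=grab("e");door_angle(o)
E
```

```text
t 6.82 pos [ 0.4412 -0.1044  0.1644] yaw 80.1 tilt 0.3 F [ 1.   1.6 -1.5] w -0.004 q [-0.29 -0.11  2.14  0.    1.11 -0.12]
door pts 218 theta 1.418122101352885 x-offset of top centre (mm) 3.024412848612566 y max 152.8225029227795 mean-angle 1.3891143931645695
```

View pics/top_e.png

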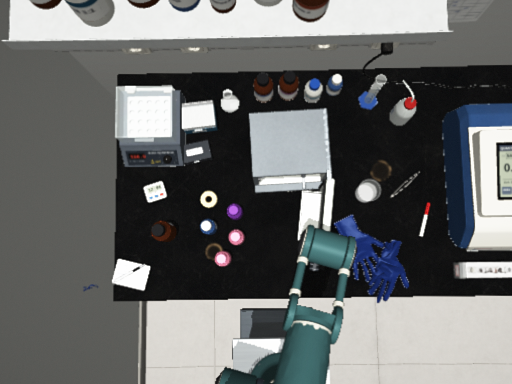

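View pics/scene_e.png

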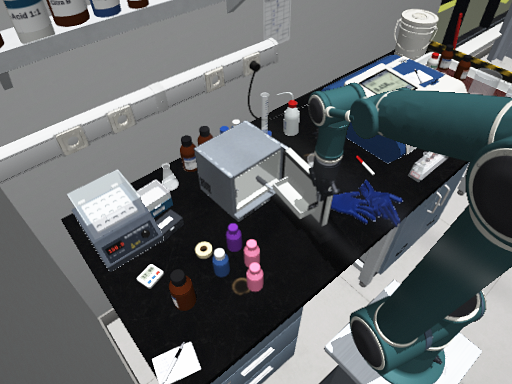

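>>> arm_command(targets="12 0 0 0 0 0 0;25 0 0 0 0 0 0;25 0 -35 0 0 0 0;25 0 -70 0 0 0 0;25 0 -95 0 0 0 0;60 0 -95 0 0 0 0.7;100 0 -95 0 0 0 0.7;140 0 -95 0 0 0 0.7;170 0 -95 0 0 0 0.7;170 0 -95 0 0 0 0.7")

```text
time: 7.75
tool_pos: [0.4705, 0.0688, 0.2582]
tcp_rot: [-2.403, -2.023, -0.007]
wrist_force: [-1.6, -0.1, 0.5]
width: 0.694
```

```bash
python3 - <<'E'
from h import *
st();o=grab("f");door_angle(o);go(0.5207,0.2336,0.2,80)
E
```

```text
t 7.75 pos [0.4705 0.0688 0.2582] yaw 80.2 tilt 0.26 F [-1.6 -0.1  0.5] w 0.694 q [ 0.09 -0.14  1.98  0.    1.3   0.26]
door pts 412 theta 1.4118103071152268 x-offset of top centre (mm) 2.2792186735401345 y max 230.88143397890317 mean-angle 1.3955171505562387
shift mm [174.8  21.2  57.6] turn [ 0.1 -0.   0.1]
```

View pics/top_f.png

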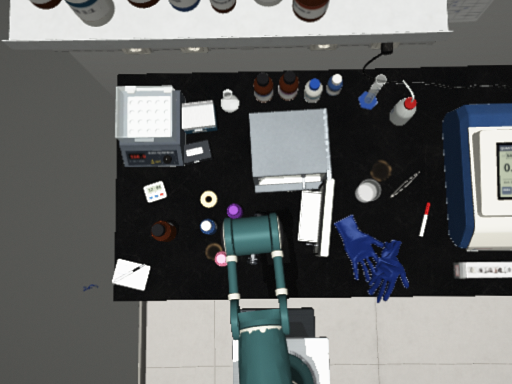

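>>> arm_command(targets="40 5 0 0 0 0 0.7;80 10 0 0 0 0 0.7;120 15 20 0 0 0 0.7;150 18 40 0 0 0 0.7;175 21 57 0 0 0 0.7;175 21 57 0 0 0 0.7;175 21 57 0 0 0 0.7")

```text
time: 8.43
tool_pos: [0.52, 0.2319, 0.1981]
tcp_rot: [-2.406, -2.02, 0.005]
wrist_force: [0.4, 0.7, 1.2]
width: 0.703
```

```bash
python3 - <<'E'
from h import *
st();o=grab("g");door_angle(o);go(0.5207,0.2336,0.078,80)
p=bot.camera_params("top");im,d=o["top"];v,u=np.mgrid[0:384,0:512];W=px2w(p,u,v,d)
k=(W[...,2]>0.07)&(W[...,2]<0.088)&(u>292)&(u<325)&(v>185)&(v<245)&(im.min(-1)>200)
rect=cv2.minAreaRect(W[k][:,:2].astype(np.float32));print(k.sum(),rect,np.median(W[k][:,2]))
for th in(1.38,1.40,1.42):
  a=YAW0+th;c=W[k][:,:2]-H;X=c@np.array([np.cos(a),np.sin(a)]);Y=c@np.array([-np.sin(a),np.cos(a)]);print(th,np.percentile(X,[2,50,98]),np.percentile(Y,[2,50,98]),doorpt(th,.042,.109))
im=np.load("pics/scene_g.npz")["im"][160:310,140:290];cv2.imwrite("pics/scene_g_crop.png",cv2.resize(im,None,fx=4,fy=4,interpolation=cv2.INTER_CUBIC))
im=np.load("pics/top_g.npz")["im"][160:260,180:350];cv2.imwrite("pics/top_g_crop.png",cv2.resize(im,None,fx=4,fy=4,interpolation=cv2.INTER_CUBIC))
E
```

```text
t 8.43 pos [0.52   0.2319 0.1981] yaw 80.0 tilt 0.19 F [0.4 0.7 1.2] w 0.703 q [ 0.38  0.09  1.87 -0.    1.19  0.55]
door pts 414 theta 1.41179216383537 x-offset of top centre (mm) 2.2403333685483404 y max 230.8442811121391 mean-angle 1.3966402633430777
shift mm [  2.4  -0.8 122.1] turn [ 0.   0.  -0.1]
810 ((0.54769366979599, -0.10384418070316315), (0.057312238961458206, 0.15480957925319672), 83.48481750488281) 0.07902868220765336
1.38 [0.01244751 0.04078767 0.06854376] [0.03406422 0.11028765 0.18323408] [ 0.54787319 -0.10270667]
1.4 [0.01525183 0.04291081 0.0704152 ] [0.03330603 0.10932516 0.18244675] [ 0.54674173 -0.10475059]
1.42 [0.01755989 0.04501949 0.07265746] [0.03258277 0.10835338 0.18119697] [ 0.54565136 -0.10681673]
```

View pics/scene_g_crop.png

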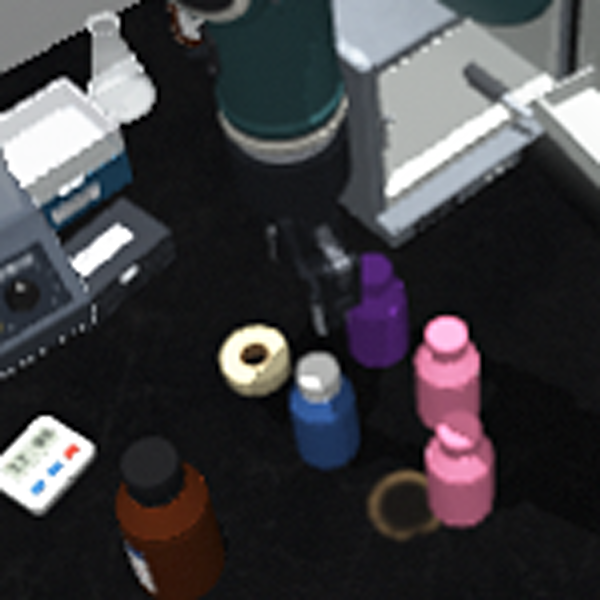

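View pics/top_g_crop.png

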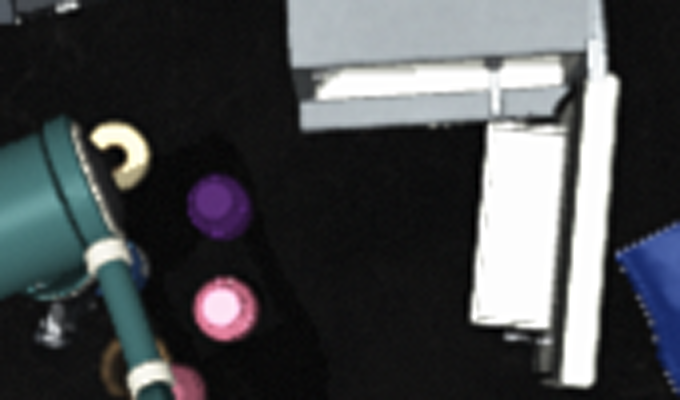

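>>> arm_command(targets="2 -1 30 0 0 0 0.75;2 -1 60 0 0 0 0.75;2 -1 85 0 0 0 0.75;2 -1 100 0 0 0 0.75;2 -1 110 0 0 0 0.75;2 -1 118 0 0 0 0.75;2 -1 118 0 0 0 0.75;2 -1 118 0 0 0 0.75")

```text
time: 9.2
tool_pos: [0.5208, 0.2342, 0.0824]
tcp_rot: [2.407, 2.018, 0.002]
wrist_force: [-0.8, 0.2, -0.2]
width: 0.75
```

```bash
python3 - <<'E'
from h import *
st();o=grab("h")
im=np.load("pics/scene_h.npz")["im"][190:290,170:290];cv2.imwrite("pics/scene_h_crop.png",cv2.resize(im,None,fx=6,fy=6,interpolation=cv2.INTER_CUBIC))
E
```

```text
t 9.2 pos [0.5208 0.2342 0.0824] yaw 80.0 tilt 0.09 F [-0.8  0.2 -0.2] w 0.75 q [ 0.38  0.21  1.97 -0.    0.96  0.55]
```

View pics/scene_h_crop.png

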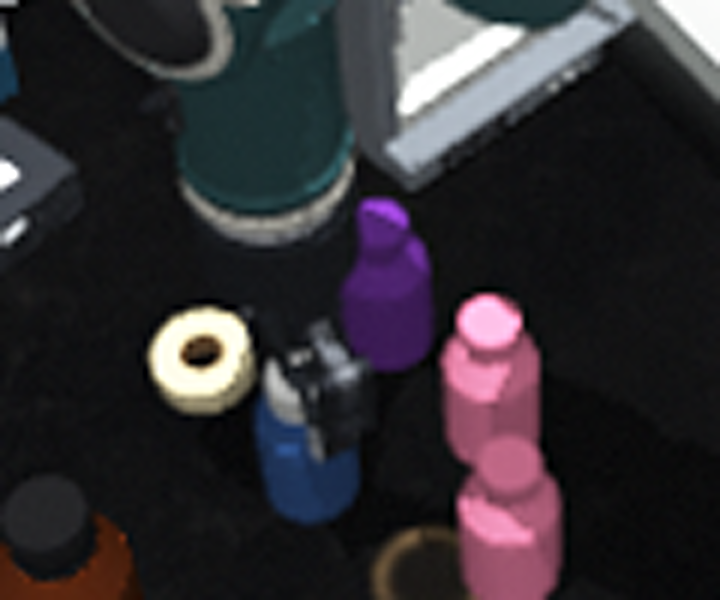

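>>> arm_command(targets="0 0 3 0 0 0 0.75;0 0 3 0 0 0 0.5;0 0 3 0 0 0 0.3;0 0 3 0 0 0 0.1;0 0 3 0 0 0 0.1;0 0 3 0 0 0 0.1;0 0 3 0 0 0 0.1;0 0 3 0 0 0 0.1", newtons=40)

```text
time: 9.97
tool_pos: [0.5219, 0.2351, 0.0799]
tcp_rot: [2.405, 2.019, 0.006]
wrist_force: [2.1, -0.7, 5.9]
width: 0.362
```

```bash
python3 - <<'E'
from h import *
st()
E
```

```text
t 9.97 pos [0.5219 0.2351 0.0799] yaw 80.0 tilt 0.24 F [ 2.1 -0.7  5.9] w 0.362 q [ 0.38  0.21  1.97 -0.    0.96  0.55]
```

>>> arm_command(targets="0 0 -6 0 0 0 0.1;0 0 -14 0 0 0 0.1;0 0 -26 0 0 0 0.1;0 0 -45 0 0 0 0.1;0 0 -65 0 0 0 0.1;0 0 -65 0 0 0 0.1;0 0 -65 0 0 0 0.1")

```text
time: 10.55
tool_pos: [0.5208, 0.235, 0.1449]
tcp_rot: [2.405, 2.019, 0.005]
wrist_force: [-0.3, -0.0, -1.7]
width: 0.365
```

```bash
python3 - <<'E'
from h import *
st();o=grab("i")
im=np.load("pics/scene_i.npz")["im"][180:300,160:300];cv2.imwrite("pics/scene_i_crop.png",cv2.resize(im,None,fx=5,fy=5,interpolation=cv2.INTER_CUBIC))
E
```

```text
t 10.55 pos [0.5208 0.235  0.1449] yaw 80.0 tilt 0.18 F [-0.3 -0.  -1.7] w 0.365 q [0.38 0.14 1.92 0.   1.08 0.55]
```

View pics/scene_i_crop.png

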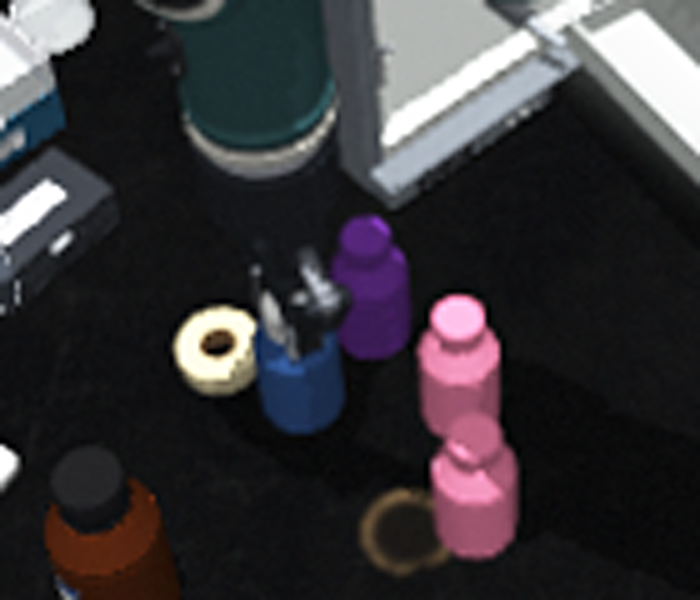

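```bash
python3 - <<'E'
from h import *
go(0.547,-0.1043,0.240,83)
E
```

```text
shift mm [-328.7   86.   -97.5] turn [-0.1  0.  -3. ]
```

>>> arm_command(targets="0 0 -15 0 0 0 0.1;0 0 -40 0 0 0 0.1;0 0 -70 0 0 0 0.1;-5 1 -95 0 0 0 0.1;-20 5 -97 0 0 0 0.1;-45 11 -97 0 0 -1 0.1;-75 19 -97 0 0 -1 0.1;-105 27 -97 0 0 -2 0.1;-135 35 -97 0 0 -2 0.1;-165 43 -97 0 0 -3 0.1")

```text
time: 11.48
tool_pos: [0.5324, 0.0633, 0.2382]
tcp_rot: [-2.35, -2.082, 0.004]
wrist_force: [0.2, 0.4, -1.1]
width: 0.363
```

>>> arm_command(targets="-30 10 0 0 0 0 0.1;-60 19 0 0 0 0 0.1;-90 27 0 0 0 0 0.1;-115 34 0 0 0 0 0.1;-135 40 0 0 0 0 0.1;-150 45 0 0 0 0 0.1;-158 47 0 0 0 0 0.1;-158 47 0 0 0 0 0.1")

```text
time: 12.15
tool_pos: [0.5604, -0.0993, 0.2385]
tcp_rot: [-2.353, -2.078, 0.003]
wrist_force: [-0.2, 0.0, -1.6]
width: 0.361
```

```bash
python3 - <<'E'
from h import *
st();o=grab("j");go(0.547,-0.1043,0.240,83);door_angle(o)
im=np.load("pics/scene_j.npz")["im"][110:260,210:360];cv2.imwrite("pics/scene_j_crop.png",cv2.resize(im,None,fx=4,fy=4,interpolation=cv2.INTER_CUBIC))
im=np.load("pics/top_j.npz")["im"][160:260,230:380];cv2.imwrite("pics/top_j_crop.png",cv2.resize(im,None,fx=4,fy=4,interpolation=cv2.INTER_CUBIC))
E
```

```text
t 12.15 pos [ 0.5604 -0.0993  0.2385] yaw 82.9 tilt 0.17 F [-0.2  0.  -1.6] w 0.361 q [-0.22  0.06  1.82 -0.    1.26 -0.09]
shift mm [ -8.5 -12.5  -0.9] turn [-0.1 -0.1 -0. ]
door pts 257 theta 1.4120183878869172 x-offset of top centre (mm) 2.27547048080594 y max 227.6557897574526 mean-angle 1.3986295641255364
```

View pics/scene_j_crop.png

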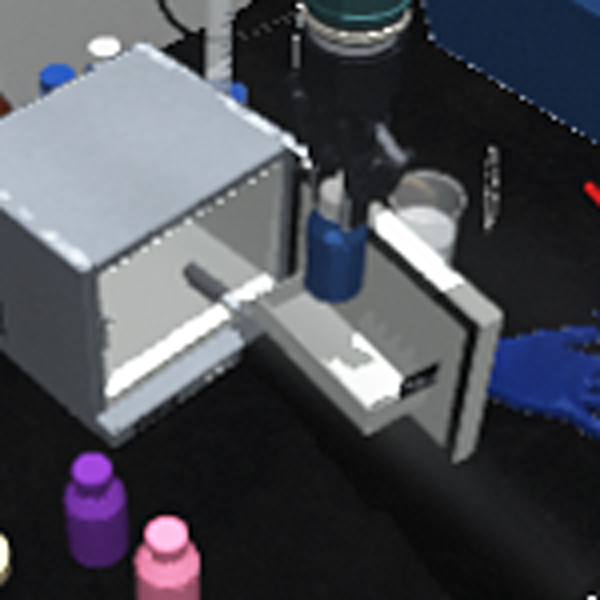

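View pics/top_j_crop.png

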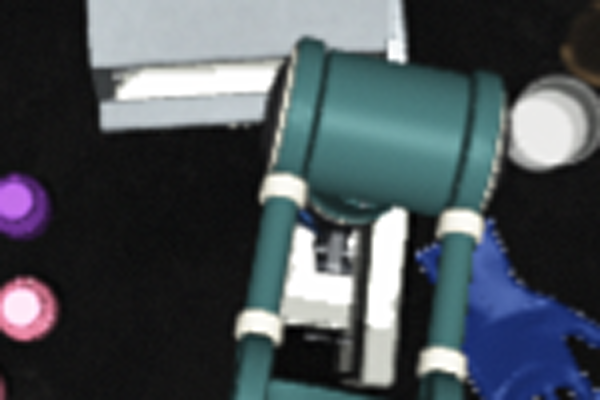

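>>> arm_command(targets="-3 -4 0 0 0 0 0.1;-6 -8 0 0 0 0 0.1;-8 -12 0 0 0 0 0.1;-8 -12 0 0 0 0 0.1;-8 -12 0 0 0 0 0.1")

```text
time: 12.67
tool_pos: [0.548, -0.1041, 0.2405]
tcp_rot: [2.352, 2.082, 0.001]
wrist_force: [0.2, 0.1, -1.0]
width: 0.36
```

```bash
cat >> h.py <<'E'
from scipy.optimize import least_squares
def bluefit(o,zr,box):
    p=bot.camera_params("scene");im,d=o["scene"];v,u=np.mgrid[0:384,0:512];W=px2w(p,u,v,d)
    hsv=cv2.cvtColor(im,cv2.COLOR_BGR2HSV)
    k=(hsv[...,0]>100)&(hsv[...,0]<125)&(hsv[...,1]>130)&(d>0)
    k&=(abs(W[...,0]-box[0])<.06)&(abs(W[...,1]-box[1])<.06)&(W[...,2]>zr[0])&(W[...,2]<zr[1])
    k=cv2.erode(k.astype(np.uint8),np.ones((3,3)))>0
    c=W[k]
    f=lambda q:np.hypot(c[:,0]-q[0],c[:,1]-q[1])-0.025
    r=least_squares(f,[box[0],box[1]],loss="soft_l1",f_scale=.002);print("blue n",len(c),"centre",r.x,"rms",np.sqrt((f(r.x)**2).mean()),"z",np.percentile(c[:,2],[1,99]))
    return r.x
E
python3 - <<'E'
from h import *
import numpy as np
oa={"scene":(np.load("pics/scene_a.npz")["im"],np.load("pics/scene_a.npz")["d"])}
bluefit(oa,(0.01,0.065),(0.5207,0.2336))
s=st();o=grab("k");P=s["tool_pos"]
c=bluefit(o,(0.17,0.225),P[:2])
th=1.405;a=YAW0+th
X=np.array([np.cos(a),np.sin(a)]);Y=np.array([-np.sin(a),np.cos(a)])
for nm,q in(("bottle",c),("tcp",P[:2]),("rackmeas",np.array([.5477,-.1038]))):print(nm,np.round(1000*((q-H)@X),1),np.round(1000*((q-H)@Y),1))
# rack walls in scene/top view
E
```

```text
blue n 87 centre [0.52303243 0.23054212] rms 0.0009999544292828661 z [0.01901832 0.05883423]
t 12.67 pos [ 0.548  -0.1041  0.2405] yaw 83.0 tilt 0.03 F [ 0.2  0.1 -1. ] w 0.36 q [-0.23  0.04  1.85  0.    1.26 -0.11]
blue n 98 centre [ 0.54576599 -0.10692918] rms 0.0014307324548328685 z [0.17321676 0.21973137]
bottle 40.3 109.5
tcp 43.3 107.6
rackmeas 43.6 108.0
```

>>> arm_command(targets="0 0 15 0 0 0 0.1;0 0 35 0 0 0 0.1;0 0 52 0 0 0 0.1;0 0 65 0 0 0 0.1;0 0 73 0 0 0 0.1;0 0 78 0 0 0 0.1;0 0 78 0 0 0 0.1")

```text
time: 13.35
tool_pos: [0.5478, -0.1043, 0.1612]
tcp_rot: [-2.351, -2.081, 0.002]
wrist_force: [0.6, 0.2, -1.5]
width: 0.363
```

```bash
python3 - <<'E'
from h import *
st();o=grab("l");door_angle(o)
im=np.load("pics/scene_l.npz")["im"][110:260,210:360];cv2.imwrite("pics/scene_l_crop.png",cv2.resize(im,None,fx=4,fy=4,interpolation=cv2.INTER_CUBIC))
E
```

```text
t 13.35 pos [ 0.5478 -0.1043  0.1612] yaw 83.0 tilt 0.1 F [ 0.6  0.2 -1.5] w 0.363 q [-0.23  0.1   1.93  0.    1.11 -0.11]
door pts 208 theta 1.4116123077904879 x-offset of top centre (mm) 2.059276213918694 y max 227.61040741958317 mean-angle 1.400056315203148
```

View pics/scene_l_crop.png

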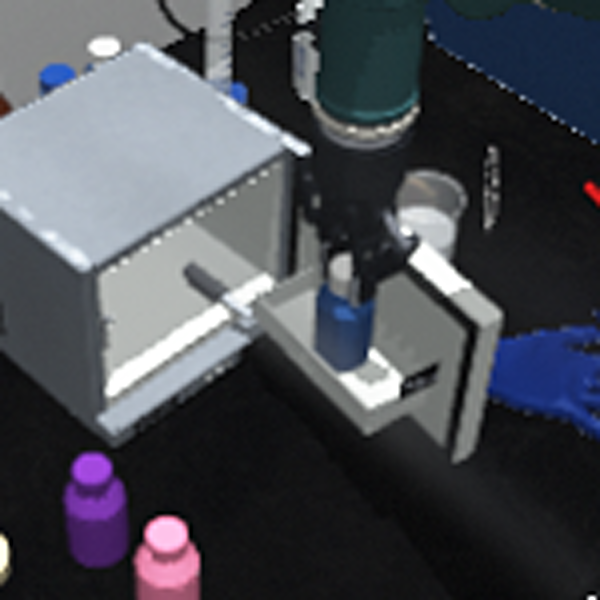

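>>> arm_command(targets="0 0 1 0 0 0 0.1;0 0 2 0 0 0 0.1;0 0 3 0 0 0 0.1;0 0 3 0 0 0 0.1")

```text
time: 13.78
tool_pos: [0.5485, -0.1045, 0.1595]
tcp_rot: [2.352, 2.082, 0.001]
wrist_force: [-0.3, 0.1, -2.3]
width: 0.363
```

```bash
python3 - <<'E'
from h import *
st()
E
```

```text
t 13.78 pos [ 0.5485 -0.1045  0.1595] yaw 83.0 tilt 0.03 F [-0.3  0.1 -2.3] w 0.363 q [-0.23  0.1   1.93  0.    1.11 -0.11]
```

>>> arm_command(targets="0 0 1 0 0 0 0.1;0 0 2 0 0 0 0.1;0 0 2 0 0 0 0.1")

```text
time: 14.03
tool_pos: [0.5487, -0.1046, 0.1579]
tcp_rot: [2.352, 2.082, 0.001]
wrist_force: [-0.6, 0.4, 0.9]
width: 0.362
```

```bash
python3 - <<'E'
from h import *
st()
E
```

```text
t 14.03 pos [ 0.5487 -0.1046  0.1579] yaw 83.0 tilt 0.05 F [-0.6  0.4  0.9] w 0.362 q [-0.23  0.1   1.93 -0.    1.1  -0.11]
```

>>> arm_command(targets="0 0 0.5 0 0 0 0.4;0 0 0.5 0 0 0 0.45;0 0 0.5 0 0 0 0.55;0 0 0.5 0 0 0 0.7;0 0 0.5 0 0 0 0.7;0 0 0.5 0 0 0 0.7;0 0 -8 0 0 0 0.7;0 0 -20 0 0 0 0.7;0 0 -35 0 0 0 0.7;0 0 -35 0 0 0 0.7")

```text
time: 14.87
tool_pos: [0.5509, -0.105, 0.1969]
tcp_rot: [2.348, 2.078, 0.006]
wrist_force: [0.3, 0.0, 0.3]
width: 0.697
```

```bash
python3 - <<'E'
from h import *
st();o=grab("m");door_angle(o);bluefit(o,(0.08,0.16),(0.547,-.104))
im=np.load("pics/scene_m.npz")["im"][110:260,210:360];cv2.imwrite("pics/scene_m_crop.png",cv2.resize(im,None,fx=4,fy=4,interpolation=cv2.INTER_CUBIC))
E
```

```text
t 14.87 pos [ 0.5509 -0.105   0.1969] yaw 83.0 tilt 0.4 F [0.3 0.  0.3] w 0.697 q [-0.23  0.07  1.89 -0.    1.17 -0.11]
door pts 221 theta 1.400701063051155 x-offset of top centre (mm) 0.08286452901926944 y max 227.75275412318456 mean-angle 1.4010297573033255
blue n 50 centre [ 0.54629403 -0.11033823] rms 0.002493382207395447 z [0.12536164 0.15572921]
```

View pics/scene_m_crop.png

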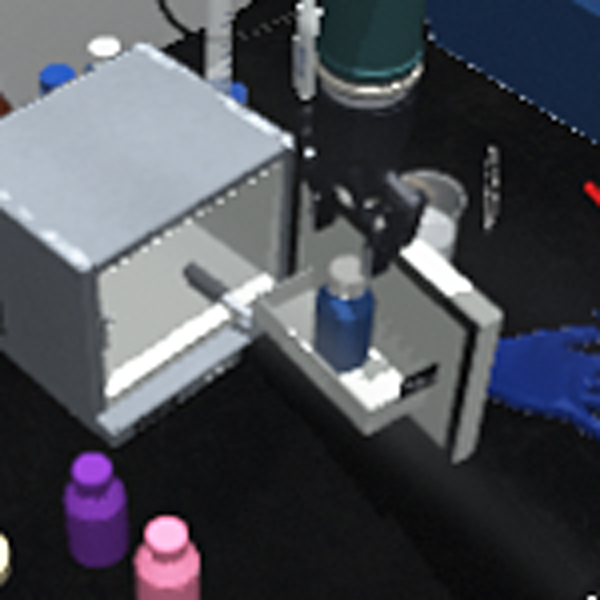

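```bash
python3 - <<'E'
from h import *
P=doorpt(1.40,-0.05,0.2);print(P,np.hypot(*P));go(*P,0.262,83);go(*P,0.162,83)
E
```

```text
[ 0.44475853 -0.18440251] 0.48147111617681015
shift mm [-91.8 -94.  -68.2] turn [0.2 0.  0. ]
shift mm [-91.8 -94.3  31.8] turn [0.2 0.  0. ]
```

>>> arm_command(targets="0 0 -25 0 0 0 0.7;0 0 -50 0 0 0 0.7;0 0 -68 0 0 0 0.7;0 0 -68 0 0 0 0.4;-25 -25 -68 0 0 0 0;-50 -50 -68 0 0 0 0;-75 -75 -68 0 0 0 0;-92 -94 -68 0 0 0 0;-92 -94 -68 0 0 0 0;-92 -94 -68 0 0 0 0")

```text
time: 15.8
tool_pos: [0.4425, -0.1846, 0.2589]
tcp_rot: [-2.354, -2.078, 0.0]
wrist_force: [-0.1, 0.3, -0.7]
width: 0.0
```

>>> arm_command(targets="0 0 30 0 0 0 0;0 0 60 0 0 0 0;0 0 90 0 0 0 0;0 0 100 0 0 0 0;0 0 100 0 0 0 0;0 0 100 0 0 0 0")

```text
time: 16.3
tool_pos: [0.4442, -0.1838, 0.16]
tcp_rot: [-2.351, -2.082, 0.001]
wrist_force: [-0.5, -0.0, -0.3]
width: 0.0
```

```bash
python3 - <<'E'
from h import *
st();o=grab("n");door_angle(o);c=bluefit(o,(0.08,0.16),(0.547,-.104));print(doorpt(1.40,0.042,.109))
for n,b in dict(scene=(210,110,360,260),top=(230,150,400,290)).items():
  im=np.load(f"pics/{n}_n.npz")["im"][b[1]:b[3],b[0]:b[2]];cv2.imwrite(f"pics/{n}_n_crop.png",cv2.resize(im,None,fx=4,fy=4,interpolation=cv2.INTER_CUBIC))
rows(np.linspace(1.40,0.95,10),-0.024,0.2,0.162,0)
E
```

```text
t 16.3 pos [ 0.4442 -0.1838  0.16  ] yaw 83.1 tilt 0.08 F [-0.5 -0.  -0.3] w 0.0 q [-0.44 -0.05  2.08  0.    1.11 -0.32]
door pts 380 theta 1.4052077775053342 x-offset of top centre (mm) 1.9226111720276728 y max 229.4062660608986 mean-angle 1.3923587693541046
blue n 46 centre [ 0.5465053  -0.11121373] rms 0.0021450159710937867 z [0.12510776 0.15816871]
[ 0.54674173 -0.10475059]
26 -1 0 0 0 0 0;36 -2 0 0 0 3 0;46 -2 0 0 0 6 0;56 -2 0 0 0 9 0;66 -1 0 0 0 12 0;76 -0 0 0 0 15 0;86 2 0 0 0 18 0;96 4 0 0 0 20 0;106 6 0 0 0 23 0;116 9 0 0 0 26 0
```

View pics/scene_n_crop.png

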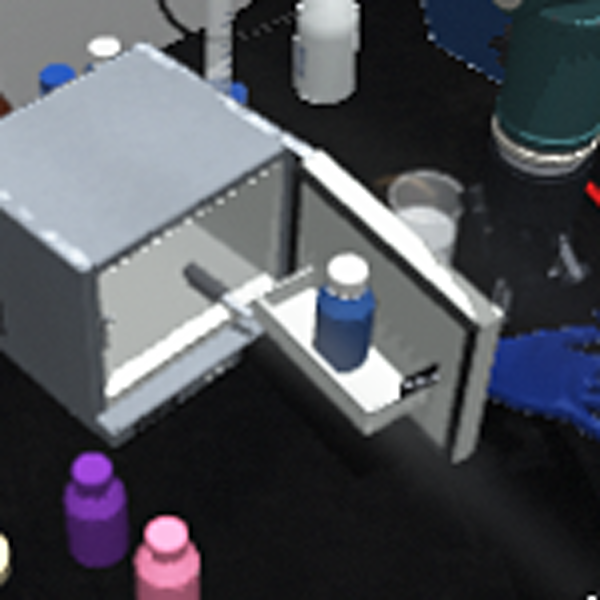

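View pics/top_n_crop.png

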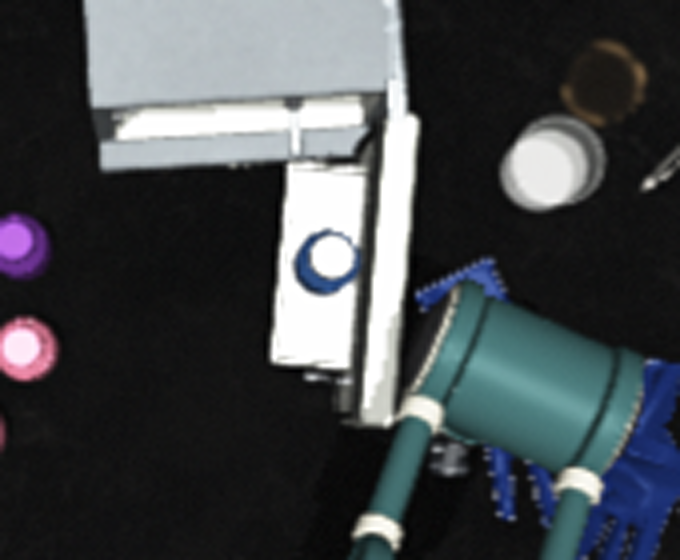

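>>> arm_command(targets="8 0 0 0 0 0 0;15 -1 0 0 0 0 0;20 -1 0 0 0 0 0;24 -1 0 0 0 0 0;28 -1 0 0 0 1 0;32 -2 0 0 0 2 0;37 -2 0 0 0 3 0;42 -2 0 0 0 5 0;48 -2 0 0 0 7 0;55 -2 0 0 0 9 0")

```text
time: 17.23
tool_pos: [0.4486, -0.1293, 0.1606]
tcp_rot: [2.509, 1.889, -0.0]
wrist_force: [-1.0, -0.9, -0.2]
width: 0.004
```

```bash
python3 - <<'E'
from h import *
s=st();p=s["tool_pos"][:2]-H;print("theta est",np.arctan2(-(p@xh0),p@yh0)-np.arcsin(0.023/np.hypot(*p)))
rows(np.linspace(1.22,0.86,10),-0.024,0.2,0.161,0)
E
```

```text
t 17.23 pos [ 0.4486 -0.1293  0.1606] yaw 73.9 tilt 0.05 F [-1.  -0.9 -0.2] w 0.004 q [-0.33 -0.08  2.11 -0.    1.11 -0.05]
theta est 1.2613551449620282
7 1 -0 0 0 2 0;15 1 -0 0 0 4 0;23 0 -0 0 0 6 0;31 0 -0 0 0 8 0;39 1 -0 0 0 11 0;48 1 -0 0 0 13 0;56 2 -0 0 0 15 0;63 4 -0 0 0 18 0;71 5 -0 0 0 20 0;79 7 -0 0 0 22 0
```

>>> arm_command(targets="7 1 0 0 0 2 0;15 1 0 0 0 4 0;23 0 0 0 0 6 0;31 0 0 0 0 8 0;39 1 0 0 0 11 0;48 1 0 0 0 13 0;56 2 0 0 0 15 0;63 4 0 0 0 18 0;71 5 0 0 0 20 0;79 7 0 0 0 22 0")

```text
time: 18.07
tool_pos: [0.4769, -0.055, 0.1605]
tcp_rot: [2.824, 1.376, -0.0]
wrist_force: [-0.1, -1.3, 0.4]
width: -0.002
```

```bash
python3 - <<'E'
from h import *
s=st();p=s["tool_pos"][:2]-H;print("theta est",np.arctan2(-(p@xh0),p@yh0)-np.arcsin(0.023/np.hypot(*p)))
o=grab("o");bluefit(o,(0.08,0.17),doorpt(.87,.042,.109));print(doorpt(.87,.042,.109))
im=np.load("pics/scene_o.npz")["im"][110:260,200:350];cv2.imwrite("pics/scene_o_crop.png",cv2.resize(im,None,fx=4,fy=4,interpolation=cv2.INTER_CUBIC))
rows(np.linspace(0.83,0.47,10),-0.024,0.2,0.161,0)
E
```

```text
t 18.07 pos [ 0.4769 -0.055   0.1605] yaw 51.9 tilt 0.03 F [-0.1 -1.3  0.4] w -0.002 q [-0.17 -0.05  2.09 -0.    1.11  0.5 ]
theta est 0.8659657888500774
blue n 13 centre [ 0.58539033 -0.0626039 ] rms 0.0013959103071354466 z [0.09225876 0.10850873]
[ 0.58892151 -0.06042384]
5 0 -0 0 0 2 0;14 -0 -0 0 0 4 0;22 -1 -0 0 0 7 0;30 -1 -0 0 0 9 0;38 -0 -0 0 0 11 0;46 1 -0 0 0 14 0;54 2 -0 0 0 16 0;62 3 -0 0 0 18 0;69 5 -0 0 0 20 0;77 7 -0 0 0 23 0
```

View pics/scene_o_crop.png

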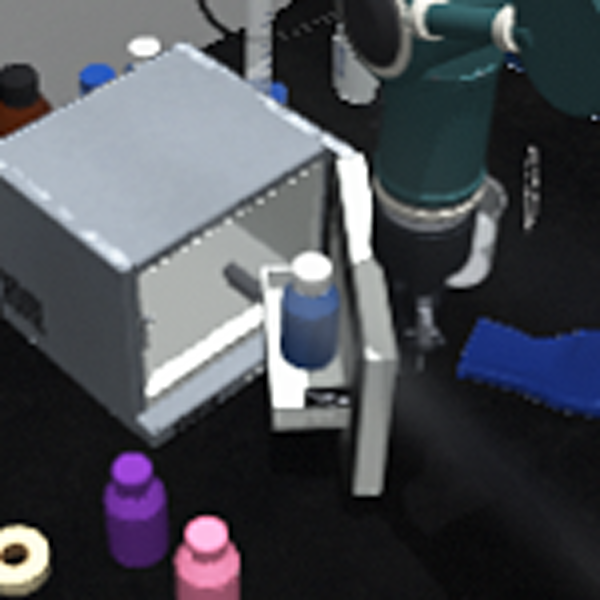

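Bottle is upright in the rack with the door about half shut (bottle at crop (312,310)). Continuing to swing.

>>> arm_command(targets="6 0 0 0 0 2 0;14 0 0 0 0 4 0;22 -1 0 0 0 7 0;30 -1 0 0 0 9 0;38 0 0 0 0 11 0;46 1 0 0 0 14 0;54 2 0 0 0 16 0;62 3 0 0 0 18 0;69 5 0 0 0 20 0;77 7 0 0 0 23 0")

```text
time: 19.0
tool_pos: [0.5293, 0.0009, 0.1602]
tcp_rot: [3.042, 0.787, -0.002]
wrist_force: [-1.9, 0.3, 0.3]
width: -0.002
```

```bash
python3 - <<'E'
from h import *
s=st();p=s["tool_pos"][:2]-H;print("theta est",np.arctan2(-(p@xh0),p@yh0)-np.arcsin(0.023/np.hypot(*p)))
rows(np.linspace(0.45,0.12,10),-0.024,0.2,0.161,0)
E
```

```text
t 19.0 pos [0.5293 0.0009 0.1602] yaw 29.0 tilt 0.08 F [-1.9  0.3  0.3] w -0.002 q [-0.05  0.05  1.99 -0.    1.11  1.02]
theta est 0.48290911413174353
6 -1 -1 0 0 1 0;13 -2 -1 0 0 3 0;20 -2 -1 0 0 5 0;28 -2 -1 0 0 7 0;35 -2 -1 0 0 9 0;42 -2 -1 0 0 11 0;50 -1 -1 0 0 13 0;57 0 -1 0 0 15 0;64 1 -1 0 0 18 0;72 3 -1 0 0 20 0
```

>>> arm_command(targets="6 -1 0 0 0 1 0;13 -2 0 0 0 3 0;20 -2 0 0 0 5 0;28 -2 0 0 0 7 0;35 -2 0 0 0 9 0;42 -2 0 0 0 11 0;50 -1 0 0 0 13 0;57 0 0 0 0 15 0;64 1 0 0 0 18 0;72 3 0 0 0 20 0")

```text
time: 19.83
tool_pos: [0.5926, 0.0333, 0.1598]
tcp_rot: [-3.132, -0.246, 0.007]
wrist_force: [-6.4, -0.5, 0.8]
width: 0.003
```

```bash
python3 - <<'E'
from h import *
s=st();p=s["tool_pos"][:2]-H;print("theta est",np.arctan2(-(p@xh0),p@yh0)-np.arcsin(0.023/np.hypot(*p)))
o=grab("q");im=np.load("pics/scene_q.npz")["im"][110:260,180:330];cv2.imwrite("pics/scene_q_crop.png",cv2.resize(im,None,fx=4,fy=4,interpolation=cv2.INTER_CUBIC))
rows(np.linspace(0.1,0,7),-0.024,0.198,0.161,0)
E
```

```text
t 19.83 pos [0.5926 0.0333 0.1598] yaw 9.0 tilt 0.25 F [-6.4 -0.5  0.8] w 0.003 q [ 0.01  0.17  1.86 -0.    1.12  1.43]
theta est 0.12885215325794053
3 2 -1 0 0 1 0;7 1 -1 0 0 2 0;10 1 -1 0 0 3 0;13 1 -1 0 0 4 0;17 1 -1 0 0 5 0;20 1 -1 0 0 6 0;23 1 -1 0 0 7 0
```

View pics/scene_q_crop.png

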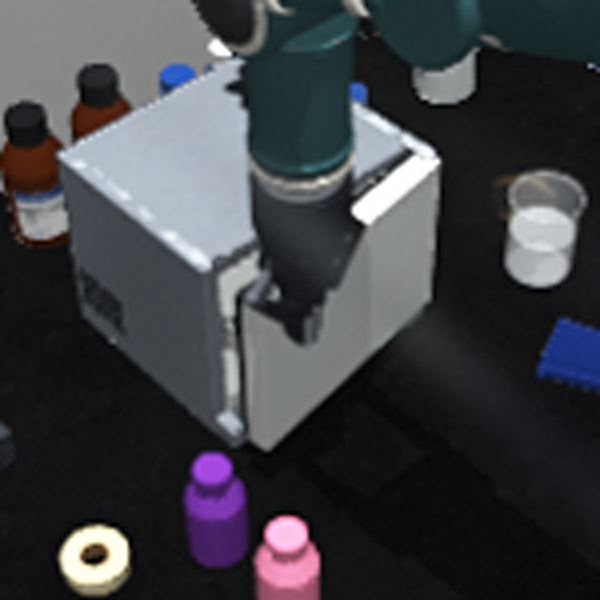

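>>> arm_command(targets="3 1 0 0 0 1 0;6 1 0 0 0 2 0;9 1 0 0 0 3 0;13 1 0 0 0 4 0;17 1 0 0 0 5 0;20 1 0 0 0 6 0;23 1 0 0 0 6.5 0;25 1 0 0 0 6.5 0;25 1 0 0 0 6.5 0")

```text
time: 20.68
tool_pos: [0.6175, 0.0361, 0.1596]
tcp_rot: [-3.141, -0.07, 0.006]
wrist_force: [-5.5, 0.8, -0.1]
width: 0.005
```

```bash
python3 - <<'E'
from h import *
s=st()
E
```

```text
t 20.68 pos [0.6175 0.0361 0.1596] yaw 2.6 tilt 0.21 F [-5.5  0.8 -0.1] w 0.005 q [0.02 0.21 1.8  0.   1.13 1.54]
```

>>> arm_command(targets="2 0 0 0 0 0 0;4 0 0 0 0 0 0;6 0 0 0 0 0 0;8 0 0 0 0 0 0;8 0 0 0 0 0 0;8 0 0 0 0 0 0")

```text
time: 21.18
tool_pos: [0.6255, 0.0367, 0.1596]
tcp_rot: [-3.14, -0.07, 0.005]
wrist_force: [-4.5, 1.9, -1.0]
width: 0.003
```

```bash
python3 - <<'E'
from h import *
s=st()
E
```

```text
t 21.18 pos [0.6255 0.0367 0.1596] yaw 2.5 tilt 0.2 F [-4.5  1.9 -1. ] w 0.003 q [0.02 0.23 1.78 0.   1.13 1.54]
```

>>> arm_command(targets="1 0 0 0 0 0 0;2 0 0 0 0 0 0;2 0 0 0 0 0 0;2 0 0 0 0 0 0")

```text
time: 21.52
tool_pos: [0.6262, 0.0367, 0.1595]
tcp_rot: [-3.14, -0.069, 0.01]
wrist_force: [-8.3, 1.3, 1.4]
width: 0.0
```

```bash
python3 - <<'E'
from h import *
s=st()
E
```

```text
t 21.52 pos [0.6262 0.0367 0.1595] yaw 2.5 tilt 0.35 F [-8.3  1.3  1.4] w 0.0 q [0.02 0.23 1.78 0.   1.14 1.54]
```

>>> arm_command(targets="1 0 0 0 0 0 0;1.5 0 0 0 0 0 0;1.5 0 0 0 0 0 0")

```text
time: 21.77
tool_pos: [0.6262, 0.0367, 0.1594]
tcp_rot: [-3.14, -0.069, 0.015]
wrist_force: [-14.1, 0.6, 5.1]
width: -0.002
```

```bash
python3 - <<'E'
from h import *
s=st()
E
```

```text
t 21.77 pos [0.6262 0.0367 0.1594] yaw 2.5 tilt 0.55 F [-14.1   0.6   5.1] w -0.002 q [0.02 0.23 1.78 0.   1.14 1.55]
```

At the stop. Letting go.

>>> arm_command(targets="-10 0 0 0 0 0 0;-30 0 0 0 0 0 0;-65 0 0 0 0 0 0;-100 0 0 0 0 0 0;-130 0 0 0 0 0 0;-130 -20 -40 0 0 0 0;-130 20 -80 0 0 0 0;-130 60 -90 0 0 0 0;-130 100 -90 0 0 0 0;-130 140 -90 0 0 0 0")

```text
time: 22.6
tool_pos: [0.5085, -0.1011, 0.2537]
tcp_rot: [3.138, 0.074, 0.013]
wrist_force: [-0.2, -0.1, -0.0]
width: -0.002
```

>>> arm_command(targets="0 40 0 0 0 0 0;0 80 0 0 0 0 0;0 120 0 0 0 0 0;0 150 0 0 0 0 0;0 150 0 0 0 0 0")

```text
time: 23.02
tool_pos: [0.5136, -0.2556, 0.2507]
tcp_rot: [3.136, 0.062, 0.004]
wrist_force: [0.4, -0.5, -0.4]
width: 0.001
```

```bash
python3 - <<'E'
from h import *
s=st();o=grab("z")
p=bot.camera_params("scene");v,u=np.mgrid[0:384,0:512];W=px2w(p,u,v,o["scene"][1]);z=W[...,2]
k=(u>240)&(u<285)&(v>160)&(v<205)&(z>0.05)&(z<0.2);c=W[k]
f=np.linalg.svd(c-c.mean(0),full_matrices=False)[2][2];print("door plane",f,c.mean(0),k.sum())
W=px2w(bot.camera_params("top"),u,v,o["top"][1]);z=W[...,2]
for n,(uu,vv,a,b,h) in dict(tall=(162,230,.13,.16,16),roll=(209,199,.008,.03,12),beaker=(368,190,.07,.11,20),purple=(234,211,.095,.115,10),pink1=(236,237,.095,.115,10),pink2=(222,258,.095,.115,10)).items():
    k=(abs(u-uu)<h)&(abs(v-vv)<h)&(z>a)&(z<b);print(n,k.sum(),np.round(W[k].mean(0),4))
E
```

```text
t 23.02 pos [ 0.5136 -0.2556  0.2507] yaw 2.3 tilt 0.3 F [ 0.4 -0.5 -0.4] w 0.001 q [-0.5   0.06  1.81 -0.    1.27  1.03]
door plane [-0.99899241 -0.0447442   0.00348226] [ 0.63196628 -0.03709268  0.13002961] 1242
tall 139 [0.5083 0.3775 0.149 ]
roll 187 [0.6181 0.2369 0.0177]
beaker 82 [ 0.6416 -0.2961  0.0877]
purple 72 [0.57   0.1449 0.105 ]
pink1 77 [0.4847 0.1401 0.105 ]
pink2 79 [0.4157 0.1857 0.1049]
```

View pics/scene_z.png

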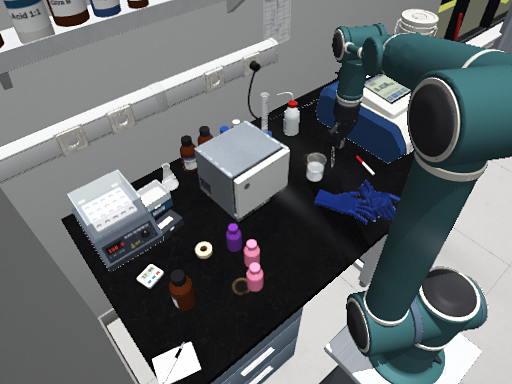

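View pics/top_z.png

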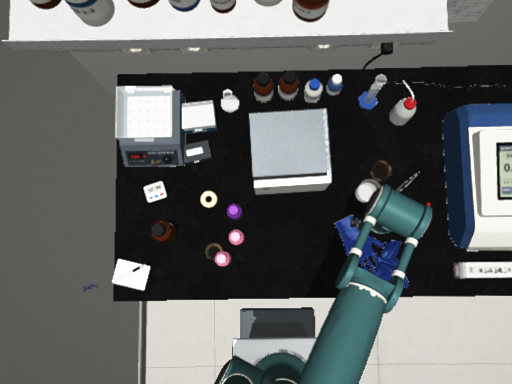

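```bash
python3 - <<'E'
from h import *
a=np.load("pics/scene_a.npz")["im"].astype(int);z=np.load("pics/scene_z.npz")["im"].astype(int)
for n,(u,v,h) in dict(roll=(204,250,13),beaker=(316,166,16),tall=(180,290,25),purple=(233,238,14),door=(258,185,30)).items():
    d=abs(a-z).max(-1)[v-h:v+h,u-h:u+h];print(n,(d>60).sum(),d.mean().round(1))
print(bot.finish_job())
E
```

```text
roll 50 16.5
beaker 0 5.7
tall 0 2.9
purple 21 10.7
door 0 7.3
the job is handed in; nothing more can be done
None
```

The small blue bottle is standing in the door rack of the cooler, and the door is shut and latched. I handed the job in at about 23 s of the 72 s allowed.

**What I did:**
- I pushed the thumb mark and let go, and the door popped ajar to about 0.33 rad.
- I swung the door open to about 1.40 rad with a finger behind its edge.
- I gripped the bottle by the cap, which read about 31 mm wide against 32 mm given. I lowered it upright onto the rack floor, released it and saw it standing.
- I swung the door closed from outside and pushed it to the stop: the tool stopped advancing while the force rose to 14 N. Then I backed away.

**Last checks:**
- **Door:** its outer face is back where it was at the start, to about 0.1 mm and 0.1°. With the arm clear it had not sprung open again. The bottle is behind the shut door, so I could not check it after closing. It was last seen upright in the rack at about half shut (0.87 rad).
- **Tall bottle:** unmoved in both views.
- **Beaker:** the scene view shows no change. The top view read it about 12 mm off, but the arm partly hid it there.
- **Tape roll:** the top view read it about 1 mm off. The scene comparison around it showed 50 changed pixels; the blue bottle used to stand at the edge of that patch, which I take to be the cause. I did not check the roll any further.

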